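# Shift the insect lamp along its rail and clamp it facing the reading stand

## Task

Turn the insect lamp's clamp knob anticlockwise until its carriage runs free, slide the lamp along its rail until the lamp head stands level with the upright page pin of the folded reading stand, and clamp it there by turning the knob clockwise until it comes up hard (the rail is worn there, so it takes more turning than before). Turn the lamp head too, so that its hooded window squarely faces the pin. Do not drag the carriage while it is clamped, and leave the other things on the bench where they are.

Things in the scene. Friction and masses are not known exactly. Their poses are not given: they have to be found in the camera images.
- rail: aluminium rail, 440 mm long, 64 mm wide, 30 mm high, fixed on the bench. Origin: centre of its underside on the bench; y along the rail, z up, x across the rail towards the reading stand.
- carriage (a joint): place of the grey plastic lamp carriage along the rail, m: 0 at the -y end of its travel, growing along the rail's +y, 0.21 at the other end. The carriage is 165 mm long and 74 mm wide, its top 45 mm above the bench; knob and lamp head stand on it 100 mm apart along the rail and travel with it. Free, it slides with 2 N, moved by the knob or lamp head.
- clamp_knob: grey plastic bar knob on an upright spindle at the -y end of the carriage. Bar 52 mm long (along its x), 12 mm thick (its y), 69 to 99 mm above the bench; below it only a 16 mm spindle, 18 mm long. Origin on its axis at bench height; z up. Seen from above, clockwise tightens. It starts clamped and stays where it is left.
- knob_grip (a point): point on the knob's axis, 88 mm above the bench, a good height to grip the bar. About 0.7 to 1.2 rad anticlockwise from the start frees the carriage. On the worn part of the rail the knob is firm only 1.3 to 2.5 rad clockwise of that point: how far is not known. It takes 0.11 N m when free, up to 0.2 while clamping, then comes up hard against a stop.
- shoe: rubber brake shoe under the knob, inside the carriage (hidden from view); origin at its underside. 1.5 mm lower for each rad that the knob is tightened; it clamps the carriage by pressing on a sprung steel liner in the rail.
- lamp_head: grey plastic insect lamp head on the +y end of the carriage; it turns about its vertical axis with 0.06 N m, clamped or not. Origin on its axis at bench height; x points out of its hooded window, z up. Its round cap, 51 mm across, 82 to 118 mm above the bench, can be gripped from above; the hood below it (34 mm wide, 52 to 81 mm above the bench) sticks out to 41 mm from the axis.
- lamp_axis (a point): point on the lamp head's axis, 108 mm above the bench: a good height to grip the cap.
- window (a point): middle of the front of the hooded window, 41 mm from the lamp's axis, 66 mm above the bench.
- reading_stand: folded aluminium reading stand lying flat beside the rail, fixed, 160 x 240 mm, 16 mm thick. Origin: centre of its underside; x points away from the rail, y along the rail.
- page_pin (a point): round top of the stand's only upright pin (10 mm thick, 66 mm high), in the middle of the stand's edge nearest the rail, 100 mm from the rail's centre line.
- ashtray: square glass ashtray, 100 x 100 mm, 32 mm high, on the robot's side of the rail; to be left alone. Origin: centre of underside.
- incense_holder: dark wooden pipe-shaped incense holder, 230 x 50 x 37 mm, long side along its y; to be left alone. Origin: centre of underside.
- matchbox: cardboard matchbox 36 x 56 x 18 mm beside the rail; to be left alone. Origin: centre of underside.
- mug: white mug, 80 mm across, 90 mm high; to be left alone. Origin: centre of underside.
- candle_tin: closed steel candle tin, 70 mm across, 55 mm high; to be left alone. Origin: centre of underside.
- flowerpot: empty terracotta pot, 100 mm across, 90 mm high; to be left alone. Origin: centre of underside.
- glasses_case: black glasses case 65 x 160 x 45 mm; to be left alone. Origin: centre of underside.

How it is judged:
By the outcome, as a careful person would: the job done as asked, in the order asked, and still so for the second after the job is handed in, with the robot touching nothing.
It also fails if it takes over 72 s, if anything falls off the work surface, if the arm or the gripper's body presses on something with over 40 N, if the wrist force passes 120 N, or if a joint passes its speed limit or range.

## Robot

A 6-joint arm with a two-finger parallel gripper is mounted at the origin on the work surface. World frame = base frame: x ahead of the robot, y to its left, z up, the work surface at z = 0. Lengths are in m, angles in rad, forces in N, time in s.
With the tool pointing down it reaches from about 0.35 to 0.875 m from the base axis. Payload 4.2 kg.
Tool frame: the origin (TCP) lies on the front face of the gripper's body, between the roots of the fingers; the fingertips stand 70 mm ahead of it and the grasp point (between the pads) lies 51 mm ahead of it; x points along the fingers, z is the direction in which the jaws open and shut, and the axes are right-handed (so a half turn about x gives the same grasp; the last joint's range is limited). The gripper opens to 87 mm and grips with 3 to 60 N. Pads are 19 mm wide; open, the fingers measure 117 mm over their backs; the gripper's body (75 mm by 190 mm) begins 51 mm behind the grasp point.
Start: joints at [-0.917, 0.385, 0.008, 0, -1.194, -0.259], TCP at [0.24, -0.577, 0.292] pointing down, gripper open.
Joint ranges: [-3.14, 3.14], [-1.21, 2.06], [-1.07, 1.41], [-3.16, 2.05], [-2.99, -0.16], [-3.1, 3.1]. Speed limits (rad/s): [2.79, 2.79, 3.14, 3.14, 3.14, 3.14].

## Interface

Orientations are given as a rotation vector (axis times angle).
In Python, from station import arm, vision, finder gives the robot as it stands. The module is installed in compiled form; this text tells all that it offers.
- The arm moves only by the tool step_arm, never from a script. Its argument "targets" is text: rows parted by semicolons, each of 5 numbers parted by spaces: the shift along the tool's x, y, z in m, then the turn about the tool's x in rad, then the opening, from -1 (shut) to 1 (fully open), so that 0 is half open. In form: dx dy dz turn gripper; .... A call has 1 to 8 rows; each row is the pose to reach, as a shift and turn from the pose measured when the call began, along the tool's axes at that moment; what a row does not reach only later rows make up. A row lasts 1/10 s, in which the tool goes at most 50 mm and 8.59 degrees, less where a joint would pass 70% of its speed; a pose out of reach is approached as far as the arm can. A call with a gripper value outside its range is refused whole. The fingers move at their own pace and stop on an object; the grip force is fixed at half the most. Time passes only in rows, so rows that repeat a pose let the fingers close. It gives the time, the measured TCP pose, the force and the opening at its end, in the units of the state.
- arm.get_state(): the state, without advancing time (a new reading comes with each control period).
- vision.capture(name): name is "scene" or "top" or "wrist"; returns (picture, depth): 400x640x3 uint8, blue, green, red; 400x640 float32, m along the optical axis (not along the pixel's ray), 0 where there is no reading.
- vision.calibration(name): a dict with "mtx" (3x3 intrinsics, pixels), "k1" (the pictures are not rectified: a ray, as slopes to the right and down, at radius r is drawn at 1 + k1 r^2 times it, then the intrinsics apply), "rvec" (rotation vector, rad) and "tvec" (3), from world to camera coordinates, as OpenCV has them; the wrist camera has in their place "tool_from_camera" (4x4, takes a point from camera to tool coordinates, whose origin is the TCP and whose axes are the tool frame's). Camera axes: x right, y down, z forward; pixel columns grow to the right and rows downward; lengths in m; the calibration is good to about 2 mm. A picture is of the moment at which its call begins: read the wrist's pose just before it. calibration takes no time and is no camera call.
- arm.finish_job(): hands the job in, once; it reports no verdict.
Trained networks look in the newest picture that a camera, given by its name, has taken for a name from the list of things; names that differ only in an ending like _2 or _b are one class to them, and where a whole thing is asked for, a point or a joint stands for the part that bears it (a point fixed in the world has none). Each returns a list of dicts, best first, with "score" (0 to 1); they miss things now and then, are a little off and sometimes report something else, mostly with a low value. They report only what shows in the picture. A call takes as long as a camera call.
- finder.spot_in(camera, label): "centre" ([column, row] in pixels, amid what is visible of it).
The state is a dict: "time": time; "q": joint angles; "qd": joint speeds; "joint_torque": joint torques, N m; "position": TCP position; "ee_rot": TCP orientation; "ft_force": force on the tool from outside, world axes, zero at the start; "torque": the same for the moment, N m; "gripper_width": opening from 0.0 (shut) to 1.0 (fully open).
Only numpy, scipy, OpenCV 4.12 (cv2) and the standard library are available. Lean on these libraries where they do the work, as an engineer would, in place of code of your own. Each camera call takes 0.05 s, during which the arm holds its last target. There are 200 camera calls.

## Working session

There is one attempt and no reset: what is moved stays moved. The work goes in short steps, Python scripts to look and compute and a tool call to move; the robot and the scene stay as the last step left them, time stands still between calls to the robot, and variables do not carry over. Pictures are saved under pics/ and viewed, about 8 in all and at most 12, crops included, and the job is handed in when it is done.

Besides the shell and the picture viewer there is one more tool, called after "Call:" as name(argument=value, ...) on one line, values as JSON. step_arm: Moves the arm, as the interface text tells. Its arguments: {"type":"object","properties":{"targets":{"type":"string"}},"required":["targets"]}

```bash
mkdir -p pics; cat > h.py <<'E'
import numpy as np, cv2
from station import arm, vision, finder
from scipy.spatial.transform import Rotation as R
def cal(n,s=None):
    c=vision.calibration(n)
    if n=='wrist':
        T=np.eye(4);T[:3,:3]=R.from_rotvec(s['ee_rot']).as_matrix();T[:3,3]=s['position']
        return c,T@np.array(c['tool_from_camera'])
    T=np.eye(4);T[:3,:3]=R.from_rotvec(np.ravel(c['rvec'])).as_matrix();T[:3,3]=np.ravel(c['tvec'])
    return c,np.linalg.inv(T)
def rays(c,px):
    p=np.atleast_2d(np.array(px,float)); m=np.array(c['mtx'])
    d=np.c_[(p[:,0]-m[0,2])/m[0,0],(p[:,1]-m[1,2])/m[1,1]]; u=d.copy()
    for _ in range(15): u=d/(1+c['k1']*(u**2).sum(1,keepdims=True))
    return np.c_[u,np.ones(len(u))]
def onplane(n,px,z,s=None):
    c,T=cal(n,s); r=rays(c,px)@T[:3,:3].T; o=T[:3,3]
    return o+r*((z-o[2])/r[:,2])[:,None]
def cloud(n,D,s=None):
    c,T=cal(n,s); v,u=np.mgrid[:400,:640]
    P=rays(c,np.c_[u.ravel(),v.ravel()])*D.reshape(-1,1)
    return (P@T[:3,:3].T+T[:3,3]).reshape(400,640,3)
def totool(v,s): return R.from_rotvec(s['ee_rot']).inv().apply(v)
E
python3 - <<'E'
from h import *
s=arm.get_state();print({k:np.round(v,3) for k,v in s.items()})
for n in ['scene','top']:
    im,D=vision.capture(n);cv2.imwrite(f'pics/{n}0.png',im);P=cloud(n,D);np.save(n+'.npy',P)
    for l in ['clamp_knob','lamp_head','rail','page_pin','reading_stand','ashtray','mug','flowerpot','matchbox','glasses_case','candle_tin','incense_holder']:
        r=finder.spot_in(n,l)[:1]
        for q in r:
            u,v=np.round(q['centre']).astype(int);print(n,l,u,v,round(q['score'],2),P[v,u].round(3))
E
```

```text
{'time': np.float64(0.0), 'q': array([-0.917,  0.386,  0.007, -0.   , -1.194, -0.259]), 'qd': array([-0.001,  0.001,  0.001,  0.001, -0.   , -0.   ]), 'joint_torque': array([ 0.0000e+00, -3.9067e+01,  1.8740e+01,  4.2200e+00,  1.1000e-02,
       -0.0000e+00]), 'position': array([ 0.24 , -0.576,  0.291]), 'ee_rot': array([-1.492,  0.995,  1.495]), 'ft_force': array([-0.156,  0.623,  0.551]), 'torque': array([0.021, 0.004, 0.045]), 'gripper_width': np.float64(0.998)}
scene clamp_knob 278 179 0.71 [ 0.582 -0.126  0.078]
scene lamp_head 305 189 0.9 [ 0.563 -0.017  0.095]
scene rail 303 198 0.94 [ 0.57  -0.021  0.058]
scene page_pin 305 256 0.86 [0.699 0.127 0.013]
scene reading_stand 306 254 0.57 [0.692 0.124 0.013]
scene ashtray 345 189 0.63 [0.411 0.01  0.012]
scene mug 455 269 0.73 [0.417 0.462 0.003]
scene flowerpot 307 200 0.26 [ 0.569 -0.003  0.061]
scene matchbox 258 210 0.58 [ 0.683 -0.112  0.019]
scene glasses_case 273 119 0.96 [ 0.352 -0.431  0.039]
scene candle_tin 206 164 0.92 [ 0.692 -0.378  0.053]
scene incense_holder 241 149 0.93 [ 0.528 -0.405  0.009]
top clamp_knob 381 180 0.4 [ 0.569 -0.129  0.084]
top lamp_head 344 186 0.9 [ 0.546 -0.022  0.124]
top rail 357 185 0.88 [ 0.549 -0.058  0.122]
top page_pin 297 145 0.74 [0.685 0.112 0.011]
top reading_stand 296 142 0.71 [0.694 0.115 0.012]
top ashtray 345 185 0.65 [ 0.549 -0.025  0.121]
top mug 486 266 0.65 [ 0.327 -0.436  0.046]
top flowerpot 177 165 0.97 [0.623 0.474 0.007]
top matchbox 371 146 0.66 [ 0.682 -0.111  0.018]
top glasses_case 487 270 0.94 [ 0.316 -0.438  0.048]
top candle_tin 472 151 0.8 [ 0.661 -0.403  0.055]
top incense_holder 472 204 0.6 [ 0.506 -0.404  0.039]
```

```bash
python3 - <<'E'
import cv2
im=cv2.imread('pics/top0.png')[100:260,200:440];cv2.imwrite('pics/top0c.png',cv2.resize(im,None,fx=3.3,fy=3.3,interpolation=2))
im=cv2.imread('pics/scene0.png')[110:310,200:420];cv2.imwrite('pics/sc0c.png',cv2.resize(im,None,fx=3,fy=3,interpolation=2))
E
```

```text
(no output)
```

View pics/top0c.png

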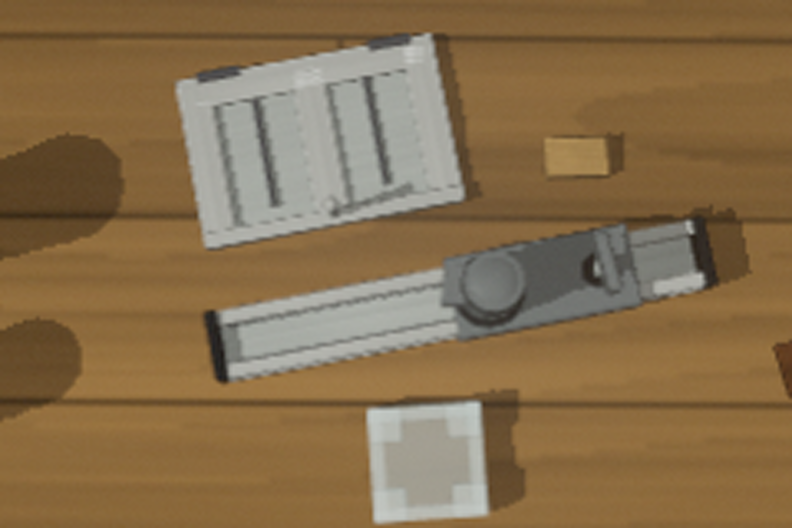

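View pics/sc0c.png

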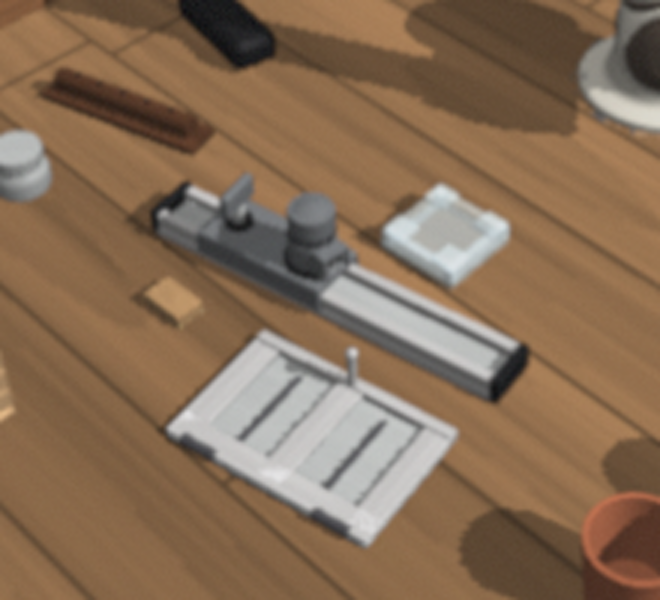

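The top crop shows the carriage at the -y (right) part of the rail, with the lamp cap near crop (493,285) and the knob bar near (606,262), lying across the rail. The pin base is near crop (333,208). The scene crop shows the hood pointing roughly towards the camera's lower right, and the pin top at crop (352,352).

```bash
python3 - <<'E'
from h import *
f=lambda p:np.array(p)/3.3+[200,100]
r=onplane('top',f([(213,347),(706,252)]),0.03);print('rail ends',r.round(4))
d=(r[0]-r[1])[:2];print('len',np.linalg.norm(d));d/=np.linalg.norm(d);n=np.array([d[1],-d[0]]);c=r[:,:2].mean(0)
print('yaw of rail y',np.arctan2(d[1],d[0]),'x',n,'c',c)
st=onplane('top',f([(178,82),(432,35),(463,200),(207,247)]),0.016);print('stand corners rail frame',[( (p[:2]-c)@n,(p[:2]-c)@d) for p in st.round(4)])
for nm,p in [('lamp',onplane('top',f([(493,283)]),.118)),('knob',onplane('top',f([(607,262)]),.099)),('pinbase',onplane('top',f([(333,210)]),.03)),('pintop',onplane('scene',np.array([[352,352]])/3+[200,110],.064))]:
    print(nm,p.round(4),((p[0,:2]-c)@n).round(4),((p[0,:2]-c)@d).round(4))
s=arm.get_state();Rm=R.from_rotvec(s['ee_rot']).as_matrix();print(Rm.round(3)); print(np.array(vision.calibration('wrist')['tool_from_camera']).round(3))
E
```

```text
rail ends [[ 0.5008  0.2034  0.03  ]
 [ 0.5884 -0.236   0.03  ]]
len 0.4479753987162381
yaw of rail y 1.7675285197745947 x [0.98071056 0.19546561] c [ 0.54460644 -0.01631401]
stand corners rail frame [(np.float64(0.24739198058436795), np.float64(0.21449487104643788)), (np.float64(0.2469022017651495), np.float64(-0.02278641796874817)), (np.float64(0.0900273395922737), np.float64(-0.02047825457738591)), (np.float64(0.09169498583585028), np.float64(0.21503877019153878))]
lamp [[ 0.5477 -0.0375  0.118 ]] -0.0011 -0.0214
knob [[ 0.5685 -0.1349  0.099 ]] 0.0003 -0.1209
pinbase [[0.6243 0.0984 0.03  ]] 0.1006 0.097
pintop [[0.6265 0.1044 0.064 ]] 0.1039 0.1023
[[ 0.    -0.923 -0.385]
 [-0.    -0.385  0.923]
 [-1.     0.    -0.   ]]
[[ 0.001 -0.287  0.958 -0.094]
 [-0.001 -0.958 -0.287  0.079]
 [ 1.    -0.001 -0.001 -0.001]
 [ 0.     0.     0.     1.   ]]
```

Call:
step_arm(targets="0 -0.482 0.33 0.2 1; 0 -0.482 0.33 0.2 1; 0 -0.482 0.33 0.2 1; 0 -0.482 0.33 0.2 1; 0 -0.482 0.33 0.2 1; 0 -0.482 0.33 0.2 1; 0 -0.482 0.33 0.2 1; 0 -0.482 0.33 0.2 1")

```text
time: 2.1
position: [0.4577, -0.2415, 0.2927]
ee_rot: [-1.352, 1.11, 1.35]
ft_force: [0.5, -0.2, -0.1]
gripper_width: 1.0
```

Call:
step_arm(targets="0 -0.129 0.133 0 1; 0 -0.129 0.133 0 1; 0 -0.129 0.133 0 1; 0 -0.129 0.133 0 1; 0 -0.129 0.133 0 1; 0 -0.129 0.133 0 1")

```text
time: 2.7
position: [0.5587, -0.0852, 0.2924]
ee_rot: [-1.353, 1.11, 1.352]
ft_force: [0.2, 0.6, -0.3]
gripper_width: 1.002
```

```bash
python3 - <<'E'
from h import *
s=arm.get_state();im,D=vision.capture('wrist');cv2.imwrite('pics/w1.png',im);P=cloud('wrist',D,s);np.savez('w1.npz',P=P,pos=s['position'],rot=s['ee_rot'])
print(s['position'],s['ee_rot'],s['q'])
for l in ['clamp_knob','lamp_head','window','page_pin']:
    for q in finder.spot_in('wrist',l)[:1]:print(l,np.round(q['centre']),q['score'])
def pts(z0,z1,c,r):
    m=(P[...,2]>z0)&(P[...,2]<z1)&(D>0)&(np.hypot(P[...,0]-c[0],P[...,1]-c[1])<r);return P[m],m
for nm,z0,z1,c,r in [('knob',.09,.106,(.5685,-.135),.04),('cap',.11,.125,(.5477,-.0375),.04),('hood',.055,.088,(.5477,-.0375),.05),('pin',.045,.075,(.625,.1),.03)]:
    p,_=pts(z0,z1,c,r)
    if len(p)<5: print(nm,len(p));continue
    q,(w,h),a=cv2.minAreaRect(p[:,:2].astype(np.float32));print(nm,len(p),'mean',p.mean(0).round(4),'rect',np.round(q,4),round(w,4),round(h,4),round(a,1))
E
```

```text
[ 0.55865049 -0.0852371   0.29243883] [-1.35295427  1.10994663  1.35228769] [ 1.35467438e-01  2.82906633e-01 -1.42084467e-01  4.81695078e-04
 -1.14571799e+00 -1.50982484e+00]
clamp_knob [260. 180.] 0.81
lamp_head [375. 186.] 0.93
window [374. 187.] 0.65
page_pin [375. 188.] 0.73
knob 848 mean [ 0.5682 -0.1351  0.099 ] rect [ 0.5698 -0.1356] 0.0512 0.0124 14.9
cap 3013 mean [ 0.5486 -0.0389  0.1204] rect [ 0.5501 -0.0379] 0.0496 0.0503 55.6
hood 844 mean [ 0.5393 -0.03    0.0767] rect [ 0.5464 -0.03  ] 0.0686 0.0443 87.2
pin 186 mean [0.6233 0.0982 0.0597] rect [0.6243 0.0992] 0.0104 0.0104 24.5
```

View pics/w1.png

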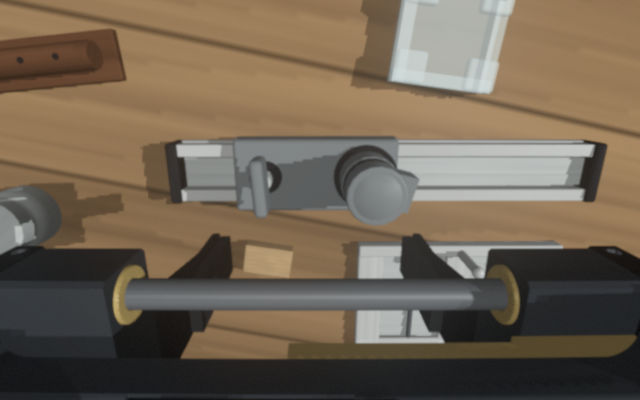

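The wrist picture shows the knob bar at (260,185) and the lamp cap at (377,190). The hood peeks out right, at (412,183), so it points roughly along the rail's +y. Nothing stands near the knob, so I'm going down on it.

Call:
step_arm(targets="0.03 -0.001 -0.0516 -0.06 0; 0.08 -0.001 -0.0516 -0.06 0; 0.12 -0.001 -0.0516 -0.06 0; 0.145 -0.001 -0.0516 -0.06 0; 0.153 -0.001 -0.0516 -0.06 0; 0.153 -0.001 -0.0516 -0.06 0; 0.153 -0.001 -0.0516 -0.06 0")

```text
time: 3.65
position: [0.5701, -0.1379, 0.1418]
ee_rot: [-1.396, 1.076, 1.389]
ft_force: [-0.4, 0.5, 0.3]
gripper_width: 0.519
```

Call:
step_arm(targets="0 0 0 0 -1; 0 0 0 0 -1; 0 0 0 0 -1; 0 0 0 0 -1; 0 0 0 0 -1; 0 0 0 0 -1")

```text
time: 4.25
position: [0.5697, -0.1361, 0.1424]
ee_rot: [-1.395, 1.074, 1.391]
ft_force: [-2.5, 7.4, 4.1]
gripper_width: 0.136
```

```bash
python3 - <<'E'
from h import *
s=arm.get_state();print({k:np.round(s[k],3) for k in ['q','position','ee_rot','ft_force','torque','gripper_width']})
E
```

```text
{'q': array([ 0.041,  0.465, -0.281, -0.002, -0.821, -1.357]), 'position': array([ 0.57 , -0.136,  0.142]), 'ee_rot': array([-1.395,  1.074,  1.391]), 'ft_force': array([-2.513,  7.427,  4.088]), 'torque': array([2.523, 0.715, 0.094]), 'gripper_width': np.float64(0.136)}
```

Call:
step_arm(targets="0 0 0 -0.15 -1; 0 0 0 -0.3 -1; 0 0 0 -0.45 -1; 0 0 0 -0.6 -1; 0 0 0 -0.75 -1; 0 0 0 -0.9 -1; 0 0 0 -1.05 -1; 0 0 0 -1.2 -1")

```text
time: 5.05
position: [0.5699, -0.1361, 0.1423]
ee_rot: [-2.168, 0.119, 2.158]
ft_force: [1.2, 0.2, -0.4]
gripper_width: 0.134
```

```bash
cat > st.py <<'E'
from h import *
s=arm.get_state();print({k:np.round(s[k],3) for k in ['time','q','position','ft_force','torque','gripper_width']})
z=R.from_rotvec(s['ee_rot']).as_matrix()[:,2];print('yaw',np.arctan2(z[1],z[0]).round(3))
E
python3 st.py
```

```text
{'time': np.float64(5.05), 'q': array([ 0.041,  0.465, -0.281, -0.002, -0.82 , -0.152]), 'position': array([ 0.57 , -0.136,  0.142]), 'ft_force': array([ 1.168,  0.153, -0.373]), 'torque': array([ 0.069,  0.012, -0.15 ]), 'gripper_width': np.float64(0.134)}
yaw 3.03
```

Call:
step_arm(targets="0 0 0 -0.06 -1; 0 0 0 -0.06 -1")

```text
time: 5.25
position: [0.5699, -0.1361, 0.1423]
ee_rot: [-2.199, 0.055, 2.19]
ft_force: [-0.4, -0.3, 0.4]
gripper_width: 0.132
```

```bash
python3 st.py; python3 - <<'E'
from h import *
s=arm.get_state();d=np.array([-.1955,.9807,0]);print('rail +y in tool',totool(d,s).round(4))
E
```

```text
{'time': np.float64(5.25), 'q': array([ 0.041,  0.465, -0.281, -0.002, -0.821, -0.092]), 'position': array([ 0.57 , -0.136,  0.142]), 'ft_force': array([-0.365, -0.257,  0.4  ]), 'torque': array([0.069, 0.167, 0.089]), 'gripper_width': np.float64(0.132)}
yaw 3.09
rail +y in tool [ 7.000e-04 -9.693e-01  2.458e-01]
```

Call:
step_arm(targets="0 -0.002 0.0005 0 -1; 0 -0.0048 0.0012 0 -1; 0 -0.0048 0.0012 0 -1")

```text
time: 5.55
position: [0.5689, -0.131, 0.1423]
ee_rot: [-2.199, 0.055, 2.19]
ft_force: [0.9, -0.4, -0.8]
gripper_width: 0.134
```

Call:
step_arm(targets="0 -0.015 0.0038 0 -1; 0 -0.031 0.0078 0 -1; 0 -0.047 0.012 0 -1; 0 -0.063 0.016 0 -1; 0 -0.079 0.02 0 -1; 0 -0.095 0.0241 0 -1; 0 -0.1105 0.028 0 -1; 0 -0.1105 0.028 0 -1")

```text
time: 6.35
position: [0.5459, -0.0167, 0.1423]
ee_rot: [-2.199, 0.052, 2.191]
ft_force: [-0.3, 1.8, -0.8]
gripper_width: 0.13
```

```bash
python3 st.py; cat > look.py <<'E'
from h import *
import sys
s=arm.get_state();n=sys.argv[1];cam=sys.argv[2] if len(sys.argv)>2 else 'wrist'
im,D=vision.capture(cam);cv2.imwrite(f'pics/{n}.png',im);P=cloud(cam,D,s);np.savez(n+'.npz',P=P,D=D)
c0=np.array([.5446,-.0163]);d=np.array([-.1955,.9807]);x=np.array([.9807,.1955])
Q=np.stack([(P[...,:2]-c0)@x,(P[...,:2]-c0)@d,P[...,2]],-1)
def rect(nm,m):
    p=Q[m&(D>0)]
    if len(p)<8: print(nm,len(p));return
    q,(w,h),a=cv2.minAreaRect(p[:,:2].astype(np.float32));print(nm,len(p),'mean',p.mean(0).round(4),'rect(x,y rail)',np.round(q,4),round(w,4),round(h,4),round(a,1))
near=abs(Q[...,0])<.06; z=Q[...,2]; Y=Q[...,1]
rect('cap',near&(z>.113)&(z<.125)&(Y>-.1)&(Y<.18)&(abs(Q[...,0])<.04))
rect('hood',near&(z>.055)&(z<.086)&(Y>-.06)&(Y<.2))
rect('pin',(abs(Q[...,0]-.1)<.02)&(z>.03)&(z<.075)&(abs(Y-.0977)<.03))
rect('knob',near&(z>.09)&(z<.106)&(Y<.06)&(Y>-.2))
m=near&(z>.038)&(z<.052)&(D>0);print('carriage top Y range',np.percentile(Y[m],[1,99]).round(4) if m.sum()>20 else None)
E
python3 look.py w2
```

```text
{'time': np.float64(6.35), 'q': array([ 0.266,  0.409, -0.381, -0.002, -0.777, -0.314]), 'position': array([ 0.546, -0.017,  0.142]), 'ft_force': array([-0.252,  1.79 , -0.772]), 'torque': array([ 0.773,  0.293, -0.016]), 'gripper_width': np.float64(0.13)}
yaw 3.092
cap 789 mean [ 0.0022 -0.0002  0.1211] rect(x,y rail) [ 0.0019 -0.0019] 0.023 0.028 74.9
hood 536 mean [-0.0019 -0.0167  0.0803] rect(x,y rail) [-0.0023 -0.0185] 0.0171 0.0296 75.3
pin 0
knob 2730 mean [-0.0002 -0.0098  0.0989] rect(x,y rail) [-0.0014 -0.0018] 0.0306 0.0506 2.9
carriage top Y range [-0.0337  0.0715]
```

View pics/w2.png

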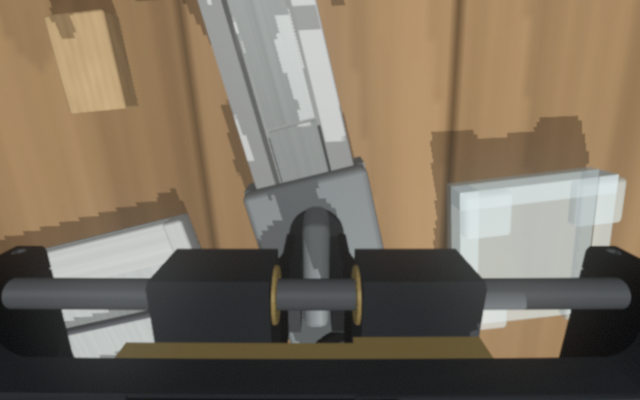

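The carriage came with the knob: the bar stands in the jaws at (318,270) and the carriage end is at (305,180). The lamp is hidden by the gripper, so I'm releasing the knob and rising to look at lamp and pin together.

Call:
step_arm(targets="0 0 0 0 0; 0 0 0 0 0; -0.05 0 0 0 0; -0.1 -0.04 -0.01 0 0; -0.148 -0.09 -0.02 0 0; -0.148 -0.118 -0.023 0 0; -0.148 -0.118 -0.023 0 0; -0.148 -0.118 -0.023 0 0")

```text
time: 7.2
position: [0.5748, 0.0997, 0.2912]
ee_rot: [-2.2, 0.05, 2.19]
ft_force: [-0.1, -0.9, 0.2]
gripper_width: 0.499
```

```bash
python3 st.py; python3 look.py w3
```

```text
{'time': np.float64(7.2), 'q': array([ 4.49e-01,  3.13e-01, -1.02e-01, -1.00e-03, -1.15e+00, -4.98e-01]), 'position': array([0.575, 0.1  , 0.291]), 'ft_force': array([-0.073, -0.894,  0.188]), 'torque': array([-0.042,  0.108, -0.022]), 'gripper_width': np.float64(0.499)}
yaw 3.092
cap 3186 mean [0.0025 0.0961 0.1205] rect(x,y rail) [0.0022 0.0973] 0.0502 0.0498 26.3
hood 787 mean [0.013  0.0931 0.0774] rect(x,y rail) [-0.0017  0.0587] 0.1612 0.0464 79.2
pin 201 mean [0.1007 0.0972 0.0587] rect(x,y rail) [0.1018 0.0981] 0.0119 0.0116 73.6
knob 1155 mean [ 0.0026 -0.0019  0.0993] rect(x,y rail) [ 0.0022 -0.0017] 0.0517 0.0122 75.8
carriage top Y range [-0.0327  0.121 ]
```

View pics/w3.png

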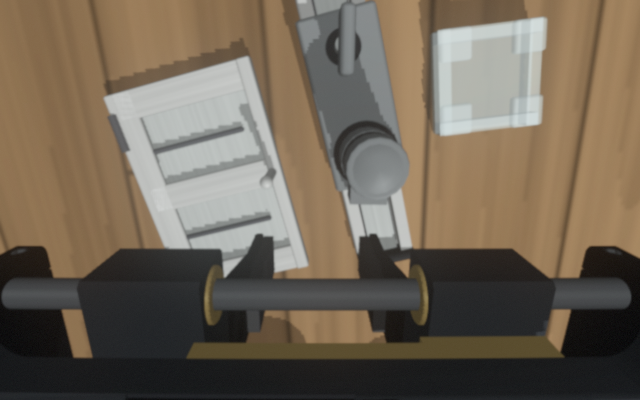

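```bash
python3 - <<'E'
import numpy as np,cv2
f=np.load('w3.npz');P,D=f['P'],f['D']
c0=np.array([.5446,-.0163]);d=np.array([-.1955,.9807]);x=np.array([.9807,.1955])
Q=np.stack([(P[...,:2]-c0)@x,(P[...,:2]-c0)@d,P[...,2]],-1)
def sel(m):return Q[m&(D>0)]
for lo in (.055,.06,.063):
    p=sel((abs(Q[...,0]-.1)<.02)&(Q[...,2]>lo)&(Q[...,2]<.075)&(abs(Q[...,1]-.0977)<.03));print(lo,len(p),p.mean(0).round(4),p.min(0).round(4),p.max(0).round(4))
p=sel((abs(Q[...,0])<.04)&(Q[...,2]>.117)&(abs(Q[...,1]-.097)<.04));print('cap',len(p),cv2.minEnclosingCircle(p[:,:2].astype(np.float32)),p[:,2].mean())
r=np.hypot(Q[...,0]-.0022,Q[...,1]-.0975)
p=sel((Q[...,2]>.055)&(Q[...,2]<.086)&(r<.047)&(r>.028));a=np.arctan2(p[:,1]-.0975,p[:,0]-.0022)
print(len(p));print(np.histogram(np.degrees(a),bins=np.arange(-180,181,20)))
p=p[(a>0)];print(p[np.hypot(p[:,0]-.0022,p[:,1]-.0975)>.036].round(4)[::4])
E
```

```text
0.055 141 [0.1013 0.0977 0.0656] [0.0958 0.0923 0.0608] [0.1077 0.1046 0.0693]
0.06 141 [0.1013 0.0977 0.0656] [0.0958 0.0923 0.0608] [0.1077 0.1046 0.0693]
0.063 130 [0.1015 0.098  0.066 ] [0.0959 0.0926 0.0631] [0.1077 0.1046 0.0693]
cap 44008 ((0.0023289427626878023, 0.09542786329984665), 0.04246836155653) 0.30046856309962944
356
(array([  0,   0,   0,   0,   0,   0,   0,   0,   0,   0,   0, 157, 109,
        88,   2,   0,   0,   0]), array([-180, -160, -140, -120, -100,  -80,  -60,  -40,  -20,    0,   20,
         40,   60,   80,  100,  120,  140,  160,  180]))
[[ 0.0267  0.1239  0.0568]
 [ 0.0276  0.1273  0.059 ]
 [ 0.0281  0.1287  0.0609]
 [ 0.0268  0.1245  0.0794]
 [ 0.0262  0.1246  0.0826]
 [ 0.0264  0.1254  0.0831]
 [ 0.029   0.1325  0.0612]
 [ 0.0257  0.127   0.0816]
 [ 0.0222  0.1278  0.082 ]
 [ 0.0259  0.128   0.0814]
 [ 0.0224  0.1286  0.0825]
 [-0.0035  0.1356  0.0808]
 [ 0.0279  0.1283  0.082 ]
 [ 0.0244  0.129   0.0828]
 [ 0.0208  0.1296  0.0835]
 [ 0.0173  0.1309  0.0822]
 [ 0.0137  0.1318  0.0822]
 [ 0.0101  0.1328  0.0819]
 [ 0.0023  0.1344  0.083 ]
 [-0.0013  0.13
[... 608 characters left out ...]
 0.0205  0.1329  0.0826]
 [ 0.0169  0.1343  0.0813]
 [ 0.0134  0.1346  0.0828]
 [ 0.0099  0.1357  0.0823]
 [ 0.0064  0.1362  0.0835]
 [ 0.0028  0.1373  0.0829]
 [-0.0008  0.1382  0.0827]
 [-0.0042  0.1388  0.0836]
 [ 0.026   0.1327  0.0822]
 [ 0.0225  0.1336  0.0822]
 [ 0.0189  0.1345  0.0821]
 [ 0.0154  0.1355  0.0819]
 [ 0.0119  0.1361  0.0826]
 [ 0.0083  0.137   0.0824]
 [ 0.0047  0.1379  0.0824]
 [ 0.0012  0.1388  0.0826]
 [-0.0024  0.1396  0.0827]
 [ 0.028   0.1334  0.0815]
 [ 0.0245  0.134   0.0823]
 [ 0.021   0.1346  0.0832]
 [ 0.0173  0.1362  0.0812]
 [ 0.0138  0.1369  0.0818]
 [ 0.0102  0.138   0.0812]
 [ 0.0066  0.139   0.0808]
 [ 0.0031  0.1396  0.0816]
 [-0.0004  0.1402  0.0826]]
```

The picture shows the cap at (377,165), the pin at (267,180) and the knob at (347,40). The hood peeks out at the bottom, at (365,198). In rail coordinates the lamp is at y≈0.0973 and the pin at ≈0.098, so they are level within about 1 mm. The hood points about 76° from the pin and needs a clockwise turn. I'm going back to the knob to clamp.

Call:
step_arm(targets="0 0.04 0.0076 0 0; 0 0.08 0.015 0 0; 0.03 0.118 0.0228 0 0; 0.08 0.118 0.0228 0 0; 0.12 0.118 0.0228 0 0; 0.145 0.118 0.0228 0 0; 0.152 0.118 0.0228 0 0; 0.152 0.118 0.0228 0 0")

```text
time: 8.05
position: [0.5446, -0.019, 0.1364]
ee_rot: [-2.193, 0.056, 2.196]
ft_force: [0.2, 0.3, 1.3]
gripper_width: 0.5
```

Call:
step_arm(targets="0 0 0 0 -1; 0 0 0 0 -1; 0 0 0 0 -1; 0 0 0 0 -1; 0 0 0 0 -1")

```text
time: 8.55
position: [0.546, -0.0188, 0.1374]
ee_rot: [-2.197, 0.054, 2.192]
ft_force: [2.5, 0.2, 0.0]
gripper_width: 0.153
```

```bash
python3 st.py
```

```text
{'time': np.float64(8.55), 'q': array([ 0.262,  0.416, -0.385, -0.001, -0.767, -0.312]), 'position': array([ 0.546, -0.019,  0.137]), 'ft_force': array([2.538, 0.244, 0.035]), 'torque': array([-0.057, -0.684, -0.034]), 'gripper_width': np.float64(0.153)}
yaw 3.09
```

Call:
step_arm(targets="0 0 0 0 -0.4; 0 -0.002 0 0 -0.4; 0 -0.002 0 0 -0.4; 0 -0.002 0 0 -0.4; 0 -0.002 0 0 -1; 0 -0.002 0 0 -1; 0 -0.002 0 0 -1; 0 -0.002 0 0 -1")

```text
time: 9.35
position: [0.5461, -0.0168, 0.1373]
ee_rot: [-2.198, 0.054, 2.192]
ft_force: [0.7, 0.3, -0.1]
gripper_width: 0.152
```

```bash
python3 st.py
```

```text
{'time': np.float64(9.35), 'q': array([ 0.266,  0.417, -0.385, -0.001, -0.766, -0.316]), 'position': array([ 0.546, -0.017,  0.137]), 'ft_force': array([ 0.671,  0.278, -0.147]), 'torque': array([ 0.02 , -0.097, -0.042]), 'gripper_width': np.float64(0.152)}
yaw 3.09
```

Call:
step_arm(targets="0 -0.0007 0.0002 0 -1; 0 -0.0007 0.0002 0.15 -1; 0 -0.0007 0.0002 0.3 -1; 0 -0.0007 0.0002 0.45 -1; 0 -0.0007 0.0002 0.6 -1; 0 -0.0007 0.0002 0.75 -1; 0 -0.0007 0.0002 0.9 -1; 0 -0.0007 0.0002 1.05 -1")

```text
time: 10.15
position: [0.5462, -0.0163, 0.1373]
ee_rot: [-1.543, 0.95, 1.54]
ft_force: [0.6, -2.3, -1.5]
gripper_width: 0.148
```

```bash
python3 st.py
```

```text
{'time': np.float64(10.15), 'q': array([ 0.267,  0.416, -0.385, -0.   , -0.766, -1.373]), 'position': array([ 0.546, -0.016,  0.137]), 'ft_force': array([ 0.607, -2.309, -1.516]), 'torque': array([-0.538, -0.273,  0.135]), 'gripper_width': np.float64(0.148)}
yaw 2.035
```

Call:
step_arm(targets="0 0 0 0.12 -1; 0 0 0 0.24 -1; 0 0 0 0.36 -1")

```text
time: 10.45
position: [0.5462, -0.0164, 0.1373]
ee_rot: [-1.283, 1.157, 1.28]
ft_force: [0.1, -0.8, -1.4]
gripper_width: 0.149
```

```bash
python3 st.py
```

```text
{'time': np.float64(10.45), 'q': array([ 0.267,  0.417, -0.385, -0.   , -0.766, -1.738]), 'position': array([ 0.546, -0.016,  0.137]), 'ft_force': array([ 0.076, -0.757, -1.445]), 'torque': array([-0.368, -0.169,  0.154]), 'gripper_width': np.float64(0.149)}
yaw 1.671
```

Call:
step_arm(targets="0 0 0 0.1 -1; 0 0 0 0.2 -1; 0 0 0 0.3 -1; 0 0 0 0.3 -1")

```text
time: 10.85
position: [0.5462, -0.0165, 0.1373]
ee_rot: [-1.061, 1.294, 1.059]
ft_force: [0.1, -1.2, -0.6]
gripper_width: 0.144
```

```bash
python3 st.py
```

```text
{'time': np.float64(10.85), 'q': array([ 0.267,  0.417, -0.385,  0.   , -0.766, -2.037]), 'position': array([ 0.546, -0.016,  0.137]), 'ft_force': array([ 0.148, -1.219, -0.603]), 'torque': array([-0.266, -0.158,  0.064]), 'gripper_width': np.float64(0.144)}
yaw 1.371
```

Call:
step_arm(targets="0 0 0 0.1 -1; 0 0 0 0.2 -1; 0 0 0 0.2 -1")

```text
time: 11.15
position: [0.5463, -0.0165, 0.1374]
ee_rot: [-0.912, 1.369, 0.91]
ft_force: [0.1, -0.8, 0.4]
gripper_width: 0.143
```

```bash
python3 st.py
```

```text
{'time': np.float64(11.15), 'q': array([ 0.267,  0.417, -0.385,  0.   , -0.766, -2.235]), 'position': array([ 0.546, -0.016,  0.137]), 'ft_force': array([ 0.12 , -0.751,  0.363]), 'torque': array([-0.312, -0.125,  0.133]), 'gripper_width': np.float64(0.143)}
yaw 1.173
```

Call:
step_arm(targets="0 0 0 0.1 -1; 0 0 0 0.2 -1; 0 0 0 0.2 -1")

```text
time: 11.45
position: [0.5462, -0.0165, 0.1374]
ee_rot: [-0.762, 1.43, 0.76]
ft_force: [0.6, -1.6, -0.0]
gripper_width: 0.146
```

```bash
python3 st.py
```

```text
{'time': np.float64(11.45), 'q': array([ 0.267,  0.417, -0.385,  0.   , -0.766, -2.432]), 'position': array([ 0.546, -0.017,  0.137]), 'ft_force': array([ 0.586, -1.559, -0.04 ]), 'torque': array([-0.306, -0.16 ,  0.106]), 'gripper_width': np.float64(0.146)}
yaw 0.977
```

Call:
step_arm(targets="0 0 0 0.1 -1; 0 0 0 0.2 -1; 0 0 0 0.2 -1")

```text
time: 11.75
position: [0.5462, -0.0165, 0.1373]
ee_rot: [-0.61, 1.48, 0.61]
ft_force: [0.5, -0.2, -0.7]
gripper_width: 0.149
```

```bash
python3 st.py
```

```text
{'time': np.float64(11.75), 'q': array([ 0.267,  0.417, -0.385,  0.   , -0.766, -2.628]), 'position': array([ 0.546, -0.017,  0.137]), 'ft_force': array([ 0.471, -0.206, -0.72 ]), 'torque': array([-0.258, -0.092,  0.06 ]), 'gripper_width': np.float64(0.149)}
yaw 0.781
```

Call:
step_arm(targets="0 0 0 0.1 -1; 0 0 0 0.2 -1; 0 0 0 0.2 -1")

```text
time: 12.05
position: [0.5462, -0.0165, 0.1374]
ee_rot: [-0.459, 1.519, 0.458]
ft_force: [0.5, -0.5, 0.9]
gripper_width: 0.147
```

```bash
python3 st.py
```

```text
{'time': np.float64(12.05), 'q': array([ 0.267,  0.416, -0.385,  0.   , -0.766, -2.823]), 'position': array([ 0.546, -0.017,  0.137]), 'ft_force': array([ 0.548, -0.545,  0.911]), 'torque': array([-0.325, -0.052,  0.078]), 'gripper_width': np.float64(0.147)}
yaw 0.585
```

Call:
step_arm(targets="0 0 0 0.1 -1; 0 0 0 0.2 -1; 0 0 0 0.2 -1")

```text
time: 12.35
position: [0.5462, -0.0165, 0.1374]
ee_rot: [-0.306, 1.546, 0.306]
ft_force: [0.6, -0.4, -0.5]
gripper_width: 0.144
```

```bash
python3 st.py
```

```text
{'time': np.float64(12.35), 'q': array([ 0.267,  0.416, -0.385,  0.   , -0.766, -3.019]), 'position': array([ 0.546, -0.017,  0.137]), 'ft_force': array([ 0.551, -0.443, -0.498]), 'torque': array([-0.318, -0.076,  0.142]), 'gripper_width': np.float64(0.144)}
yaw 0.39
```

Call:
step_arm(targets="0 0 0 0 -0.2; 0 0 0 0 -0.2; -0.04 0 0 0 -0.2; -0.08 0 0 -0.15 0; -0.08 0 0 -0.3 0; -0.08 0 0 -0.45 0; -0.08 0 0 -0.6 0; -0.08 0 0 -0.75 0")

```text
time: 13.15
position: [0.5458, -0.0165, 0.2175]
ee_rot: [-0.893, 1.377, 0.892]
ft_force: [-0.0, 0.7, -0.1]
gripper_width: 0.494
```

Call:
step_arm(targets="0 0 0 -0.15 0; 0 0 0 -0.3 0; 0 0 0 -0.45 0; 0 0 0 -0.6 0; 0 0 0 -0.75 0; 0 0 0 -0.9 0; 0 0 0 -1.05 0; 0 0 0 -1.2 0")

```text
time: 13.95
position: [0.5456, -0.0164, 0.2174]
ee_rot: [-1.756, 0.733, 1.752]
ft_force: [0.8, -0.5, -0.5]
gripper_width: 0.502
```

Call:
step_arm(targets="0 0 0 -0.15 0; 0 0 0 -0.3 0; 0 0 0 -0.45 0; 0 0 0 -0.6 0; 0 0 0 -0.75 0; 0 0 0 -0.9 0; 0 0 0 -1.05 0; 0 0 0 -1.18 0")

```text
time: 14.75
position: [0.5455, -0.0164, 0.2174]
ee_rot: [2.008, 0.402, -2.002]
ft_force: [0.1, 0.6, 0.3]
gripper_width: 0.498
```

```bash
python3 st.py; python3 look.py w4
```

```text
{'time': np.float64(14.75), 'q': array([ 0.267,  0.318, -0.296, -0.001, -0.954,  0.128]), 'position': array([ 0.545, -0.016,  0.217]), 'ft_force': array([0.148, 0.609, 0.253]), 'torque': array([-0.003,  0.103,  0.035]), 'gripper_width': np.float64(0.498)}
yaw -2.747
cap 662 mean [0.0058 0.0775 0.1174] rect(x,y rail) [0.0057 0.0787] 0.041 0.0112 10.4
hood 220 mean [-0.007   0.0362  0.0781] rect(x,y rail) [-0.0057  0.0339] 0.1192 0.0494 84.1
pin 0
knob 1355 mean [ 0.0028 -0.0038  0.0992] rect(x,y rail) [ 0.0024 -0.0019] 0.012 0.0512 13.8
carriage top Y range [-0.0338  0.1075]
```

View pics/w4.png

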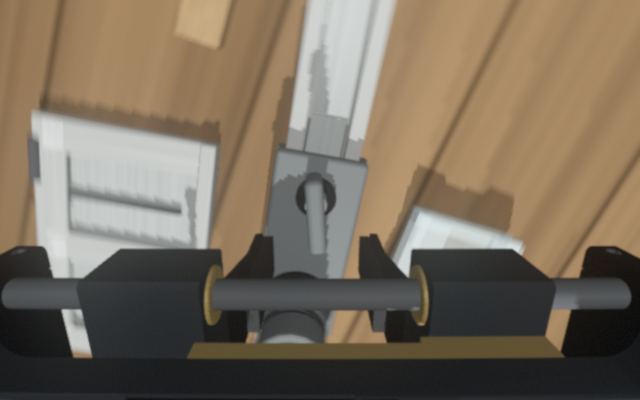

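The knob bar at (315,210) has followed the gripper: its yaw is within 0.05 rad of the last grip. The knob has also kept its place on the rail. I'm regripping and going on clockwise.

Call:
step_arm(targets="0.04 0 -0.0007 -0.04 0; 0.075 0 -0.0007 -0.04 0; 0.08 0 -0.0007 -0.04 0; 0.08 0 -0.0007 -0.04 0; 0.08 0 -0.0007 -0.04 -1; 0.08 0 -0.0007 -0.04 -1; 0.08 0 -0.0007 -0.04 -1; 0.08 0 -0.0007 -0.04 -1")

```text
time: 15.6
position: [0.5467, -0.0159, 0.1384]
ee_rot: [1.984, 0.441, -1.975]
ft_force: [-0.1, -0.5, 0.5]
gripper_width: 0.222
```

```bash
python3 st.py
```

```text
{'time': np.float64(15.6), 'q': array([ 0.267,  0.415, -0.384, -0.001, -0.767,  0.171]), 'position': array([ 0.547, -0.016,  0.138]), 'ft_force': array([-0.108, -0.531,  0.521]), 'torque': array([-0.002,  0.052,  0.012]), 'gripper_width': np.float64(0.222)}
yaw -2.704
```

Call:
step_arm(targets="0 0 0 0 -1; 0 0 0 0.08 -1; 0 0 0 0.15 -1; 0 0 0 0.15 -1")

```text
time: 16.0
position: [0.5461, -0.0162, 0.1385]
ee_rot: [2.071, 0.301, -2.064]
ft_force: [-2.5, -1.6, 1.6]
gripper_width: 0.139
```

```bash
python3 st.py
```

```text
{'time': np.float64(16.0), 'q': array([ 0.267,  0.415, -0.384, -0.001, -0.769,  0.022]), 'position': array([ 0.546, -0.016,  0.138]), 'ft_force': array([-2.516, -1.614,  1.572]), 'torque': array([-0.306,  0.709, -0.078]), 'gripper_width': np.float64(0.139)}
yaw -2.854
```

Call:
step_arm(targets="0 0 0 0.08 -1; 0 0 0 0.15 -1; 0 0 0 0.15 -1")

```text
time: 16.3
position: [0.5461, -0.0162, 0.1389]
ee_rot: [2.153, 0.151, -2.146]
ft_force: [-1.7, -0.4, 3.4]
gripper_width: 0.135
```

```bash
python3 st.py
```

```text
{'time': np.float64(16.3), 'q': array([ 0.267,  0.414, -0.384, -0.   , -0.769, -0.127]), 'position': array([ 0.546, -0.016,  0.139]), 'ft_force': array([-1.707, -0.381,  3.448]), 'torque': array([-0.256,  0.665, -0.103]), 'gripper_width': np.float64(0.135)}
yaw -3.002
```

Call:
step_arm(targets="0 0 0 0.08 -1; 0 0 0 0.15 -1; 0 0 0 0.15 -1")

```text
time: 16.6
position: [0.5461, -0.0162, 0.139]
ee_rot: [-2.22, 0.008, 2.213]
ft_force: [-1.1, -0.9, 1.2]
gripper_width: 0.133
```

```bash
python3 st.py
```

```text
{'time': np.float64(16.6), 'q': array([ 0.267,  0.414, -0.384, -0.   , -0.77 , -0.275]), 'position': array([ 0.546, -0.016,  0.139]), 'ft_force': array([-1.081, -0.879,  1.167]), 'torque': array([-0.142,  0.521, -0.068]), 'gripper_width': np.float64(0.133)}
yaw 3.133
```

Call:
step_arm(targets="0 0 0 0.08 -1; 0 0 0 0.15 -1; 0 0 0 0.15 -1")

```text
time: 16.9
position: [0.5461, -0.0162, 0.139]
ee_rot: [-2.143, 0.165, 2.137]
ft_force: [-1.1, 0.1, 1.9]
gripper_width: 0.137
```

```bash
python3 st.py;  python3 - <<'E'
from h import *
s=arm.get_state();im,D=vision.capture('wrist');cv2.imwrite('pics/w5.png',cv2.resize(im[150:350,200:440],None,fx=2.5,fy=2.5,interpolation=2))
E
```

```text
{'time': np.float64(16.9), 'q': array([ 0.267,  0.414, -0.384, -0.   , -0.77 , -0.422]), 'position': array([ 0.546, -0.016,  0.139]), 'ft_force': array([-1.095,  0.072,  1.934]), 'torque': array([-0.215,  0.401, -0.072]), 'gripper_width': np.float64(0.137)}
yaw 2.986
```

View pics/w5.png

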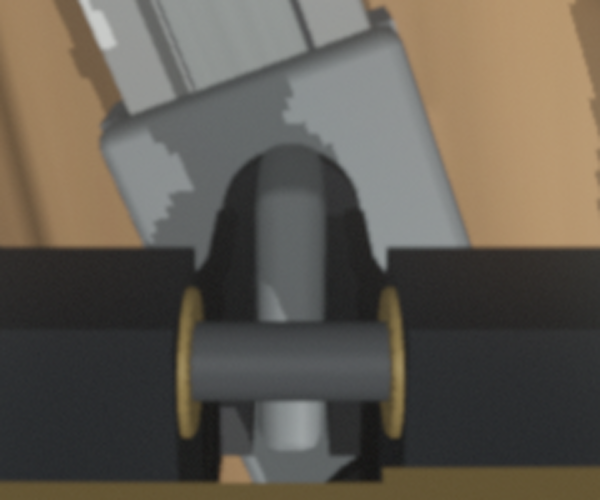

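The bar (crop x 290) is still square in the jaws, so it is turning with the gripper and hasn't slipped. I'm continuing and watching the wrist joint torque.

```bash
cat >> st.py <<'E'
print('jt',np.round(s['joint_torque'],3))
E
python3 st.py
```

```text
{'time': np.float64(16.95), 'q': array([ 0.267,  0.414, -0.384, -0.   , -0.77 , -0.422]), 'position': array([ 0.546, -0.016,  0.139]), 'ft_force': array([-0.81 ,  0.437,  2.333]), 'torque': array([-0.16 ,  0.452, -0.091]), 'gripper_width': np.float64(0.136)}
yaw 2.986
jt [ 2.5100e-01 -3.5352e+01  1.4358e+01  3.1150e+00  3.8000e-01 -1.0000e-03]
```

Call:
step_arm(targets="0 0 0 0.08 -1; 0 0 0 0.15 -1; 0 0 0 0.15 -1")

```text
time: 17.25
position: [0.5461, -0.0162, 0.139]
ee_rot: [-2.061, 0.312, 2.055]
ft_force: [-0.4, -1.4, 1.3]
gripper_width: 0.142
```

```bash
python3 st.py
```

```text
{'time': np.float64(17.25), 'q': array([ 0.267,  0.414, -0.384, -0.   , -0.77 , -0.569]), 'position': array([ 0.546, -0.016,  0.139]), 'ft_force': array([-0.402, -1.36 ,  1.329]), 'torque': array([-0.199,  0.428, -0.063]), 'gripper_width': np.float64(0.142)}
yaw 2.839
jt [  0.212 -35.296  14.329   3.083   0.377  -0.197]
```

Call:
step_arm(targets="0 0 0 0.08 -1; 0 0 0 0.15 -1; 0 0 0 0.15 -1")

```text
time: 17.55
position: [0.5462, -0.0162, 0.1391]
ee_rot: [-1.974, 0.449, 1.968]
ft_force: [-1.3, -0.4, 0.9]
gripper_width: 0.136
```

```bash
python3 st.py
```

```text
{'time': np.float64(17.55), 'q': array([ 0.267,  0.414, -0.384, -0.   , -0.77 , -0.716]), 'position': array([ 0.546, -0.016,  0.139]), 'ft_force': array([-1.341, -0.394,  0.871]), 'torque': array([-0.118,  0.526, -0.006]), 'gripper_width': np.float64(0.136)}
yaw 2.692
jt [  0.159 -34.884  14.184   3.028   0.424  -0.223]
```

Call:
step_arm(targets="0 0 0 0.08 -1; 0 0 0 0.15 -1; 0 0 0 0.15 -1")

```text
time: 17.85
position: [0.5462, -0.0162, 0.1391]
ee_rot: [-1.883, 0.576, 1.878]
ft_force: [-0.5, 0.5, 2.4]
gripper_width: 0.134
```

```bash
python3 st.py
```

```text
{'time': np.float64(17.85), 'q': array([ 0.267,  0.414, -0.384, -0.   , -0.77 , -0.863]), 'position': array([ 0.546, -0.016,  0.139]), 'ft_force': array([-0.492,  0.487,  2.421]), 'torque': array([-0.214,  0.485,  0.014]), 'gripper_width': np.float64(0.134)}
yaw 2.545
jt [  0.16  -35.21   14.3     3.033   0.369  -0.237]
```

Call:
step_arm(targets="0 0 0 0.08 -1; 0 0 0 0.15 -1; 0 0 0 0.15 -1")

```text
time: 18.15
position: [0.5462, -0.0162, 0.1392]
ee_rot: [-1.789, 0.694, 1.785]
ft_force: [-0.9, -0.5, 1.7]
gripper_width: 0.134
```

```bash
python3 st.py;  python3 - <<'E'
from h import *
s=arm.get_state();im,D=vision.capture('wrist');cv2.imwrite('pics/w6.png',cv2.resize(im[150:350,200:440],None,fx=2.5,fy=2.5,interpolation=2))
E
```

```text
{'time': np.float64(18.15), 'q': array([ 0.267,  0.414, -0.384, -0.   , -0.77 , -1.01 ]), 'position': array([ 0.546, -0.016,  0.139]), 'ft_force': array([-0.946, -0.524,  1.701]), 'torque': array([-0.196,  0.482,  0.029]), 'gripper_width': np.float64(0.134)}
yaw 2.399
jt [  0.142 -35.08   14.275   2.991   0.38   -0.267]
```

View pics/w6.png

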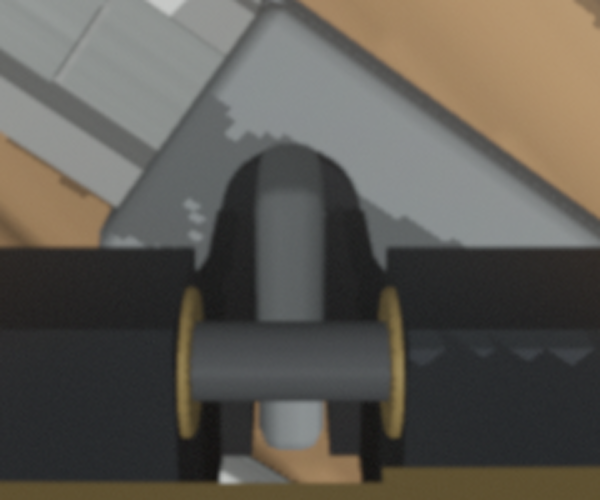

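The bar is still square in the jaws and the joint 6 torque is climbing steadily (0.20 to 0.27), so it is clamping now. I'm continuing to the stop.

Call:
step_arm(targets="0 0 0 0.08 -1; 0 0 0 0.15 -1; 0 0 0 0.15 -1")

```text
time: 18.5
position: [0.5462, -0.0162, 0.1392]
ee_rot: [-1.692, 0.804, 1.688]
ft_force: [-0.9, -0.5, 2.1]
gripper_width: 0.135
```

```bash
python3 st.py
```

```text
{'time': np.float64(18.5), 'q': array([ 0.267,  0.414, -0.384, -0.   , -0.77 , -1.157]), 'position': array([ 0.546, -0.016,  0.139]), 'ft_force': array([-0.89 , -0.472,  2.13 ]), 'torque': array([-0.193,  0.405,  0.03 ]), 'gripper_width': np.float64(0.135)}
yaw 2.252
jt [  0.118 -34.978  14.255   2.957   0.383  -0.292]
```

Call:
step_arm(targets="0 0 0 0.08 -1; 0 0 0 0.15 -1; 0 0 0 0.15 -1")

```text
time: 18.8
position: [0.5462, -0.0162, 0.1393]
ee_rot: [-1.592, 0.905, 1.588]
ft_force: [-0.5, -0.1, 2.3]
gripper_width: 0.139
```

```bash
python3 st.py
```

```text
{'time': np.float64(18.8), 'q': array([ 0.267,  0.414, -0.384, -0.   , -0.77 , -1.303]), 'position': array([ 0.546, -0.016,  0.139]), 'ft_force': array([-0.475, -0.125,  2.302]), 'torque': array([-0.223,  0.421,  0.104]), 'gripper_width': np.float64(0.139)}
yaw 2.105
jt [  0.084 -34.974  14.269   2.922   0.383  -0.336]
```

Call:
step_arm(targets="0 0 0 0.08 -1; 0 0 0 0.15 -1; 0 0 0 0.15 -1")

```text
time: 19.1
position: [0.5462, -0.0162, 0.1394]
ee_rot: [-1.491, 0.997, 1.487]
ft_force: [-0.8, -1.1, 1.9]
gripper_width: 0.143
```

```bash
python3 st.py
```

```text
{'time': np.float64(19.1), 'q': array([ 0.267,  0.414, -0.384,  0.   , -0.77 , -1.449]), 'position': array([ 0.546, -0.016,  0.139]), 'ft_force': array([-0.825, -1.058,  1.922]), 'torque': array([-0.143,  0.52 ,  0.556]), 'gripper_width': np.float64(0.143)}
yaw 1.96
jt [ -0.418 -34.672  14.324   2.618   0.458  -0.827]
```

Call:
step_arm(targets="0 0 0 0.08 -1; 0 0 0 0.15 -1; 0 0 0 0.15 -1")

```text
time: 19.4
position: [0.5466, -0.016, 0.1395]
ee_rot: [-1.389, 1.08, 1.384]
ft_force: [-1.1, 0.2, 1.2]
gripper_width: 0.168
```

```bash
python3 st.py
```

```text
{'time': np.float64(19.4), 'q': array([ 2.670e-01,  4.140e-01, -3.830e-01,  1.000e-03, -7.700e-01,
       -1.594e+00]), 'position': array([ 0.547, -0.016,  0.14 ]), 'ft_force': array([-1.1  ,  0.174,  1.2  ]), 'torque': array([0.089, 0.182, 0.831]), 'gripper_width': np.float64(0.168)}
yaw 1.815
jt [ -0.838 -35.005  14.034   2.566   0.102  -1.062]
```

The torque jumped to 0.56 and then 0.83 N m with the jaws starting to pry open, so the hard stop is reached. I'm releasing and moving over the lamp, rotating for range.

Call:
step_arm(targets="0 0 0 0 0; 0 0 0 0 0; 0 0 0 0 0; -0.045 0 0 0 0; -0.09 0 0 -0.15 0.5; -0.13 0 0.03 -0.3 1; -0.14 -0.002 0.07 -0.45 1; -0.14 -0.0041 0.0991 -0.6 1")

```text
time: 20.2
position: [0.5265, 0.0826, 0.2825]
ee_rot: [-1.808, 0.671, 1.792]
ft_force: [-0.1, 0.0, -0.4]
gripper_width: 0.773
```

Call:
step_arm(targets="0 0 0 -0.15 1; 0 0 0 -0.3 1; 0 0 0 -0.3 1")

```text
time: 20.5
position: [0.5265, 0.083, 0.2825]
ee_rot: [-1.997, 0.417, 1.978]
ft_force: [-0.8, -0.3, -0.4]
gripper_width: 0.976
```

```bash
python3 st.py; python3 look.py w7; python3 - <<'E'
import numpy as np
f=np.load('w7.npz');P,D=f['P'],f['D']
c0=np.array([.5446,-.0163]);d=np.array([-.1955,.9807]);x=np.array([.9807,.1955])
Q=np.stack([(P[...,:2]-c0)@x,(P[...,:2]-c0)@d,P[...,2]],-1)
r=np.hypot(Q[...,0]-.0015,Q[...,1]-.098)
p=Q[(D>0)&(Q[...,2]>.055)&(Q[...,2]<.087)&(r<.05)&(r>.03)]
a=np.degrees(np.arctan2(p[:,1]-.098,p[:,0]-.0015));print(len(p),np.percentile(a,[2,50,98]).round(1))
E
```

```text
{'time': np.float64(20.5), 'q': array([ 4.610e-01,  2.320e-01, -2.390e-01,  1.000e-03, -1.089e+00,
       -8.810e-01]), 'position': array([0.526, 0.083, 0.283]), 'ft_force': array([-0.82 , -0.345, -0.4  ]), 'torque': array([-0.009,  0.124,  0.   ]), 'gripper_width': np.float64(0.976)}
yaw 2.722
jt [ 2.2600e-01 -3.0523e+01  1.8058e+01  4.0770e+00  6.0000e-03  4.9800e-01]
cap 3181 mean [0.0006 0.0967 0.1206] rect(x,y rail) [0.0018 0.0978] 0.0501 0.0496 56.7
hood 823 mean [-0.0039  0.0715  0.0765] rect(x,y rail) [-0.0046  0.0612] 0.1609 0.0496 83.4
pin 229 mean [0.0991 0.0974 0.0554] rect(x,y rail) [0.1007 0.0985] 0.0126 0.0103 78.2
knob 1123 mean [ 0.0003 -0.0013  0.099 ] rect(x,y rail) [ 0.0015 -0.0011] 0.0516 0.0122 45.8
carriage top Y range [-0.0321  0.1249]
200 [ 51.1  84.9 101.4]
```

View pics/w7.png

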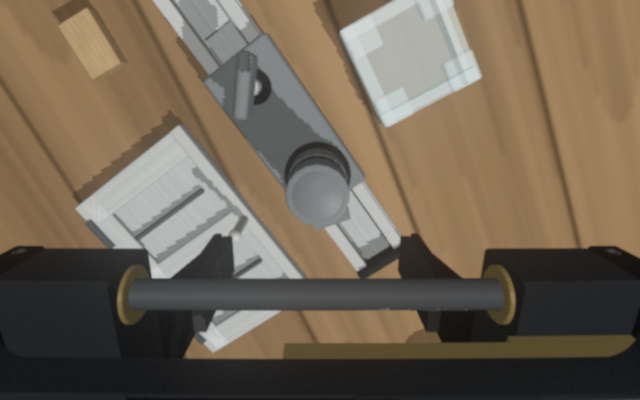

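The picture shows the cap at (317,193) and the knob bar at (244,88). The lamp still measures level with the pin (0.0978 against 0.0985). But the knob bar stands about 0.5 rad back from where the gripper let go, so I'm checking whether it is still moving.

```bash
python3 look.py w8 | grep -E "knob|cap"
```

```text
cap 3174 mean [0.0007 0.0967 0.1206] rect(x,y rail) [0.0016 0.0979] 0.0502 0.0492 53.9
knob 1117 mean [ 0.0004 -0.0012  0.0991] rect(x,y rail) [ 0.0015 -0.0012] 0.0517 0.0126 46.6
```

Call:
step_arm(targets="0 0.035 -0.0245 0.1 0; 0 0.075 -0.053 0.15 0; 0.03 0.0827 -0.0584 0.15 0; 0.075 0.0827 -0.0584 0.15 0; 0.12 0.0827 -0.0584 0.15 0; 0.14 0.0827 -0.0584 0.15 0; 0.1435 0.0827 -0.0584 0.15 0; 0.1435 0.0827 -0.0584 0.15 0")

```text
time: 21.4
position: [0.5475, -0.0165, 0.1385]
ee_rot: [-1.901, 0.553, 1.885]
ft_force: [0.2, -0.3, -0.1]
gripper_width: 0.51
```

```bash
python3 st.py
```

```text
{'time': np.float64(21.4), 'q': array([ 0.265,  0.415, -0.384, -0.001, -0.762, -0.839]), 'position': array([ 0.548, -0.017,  0.139]), 'ft_force': array([ 0.168, -0.273, -0.056]), 'torque': array([ 0.047,  0.009, -0.04 ]), 'gripper_width': np.float64(0.51)}
yaw 2.567
jt [-9.4000e-02 -3.4521e+01  1.3375e+01  3.0110e+00 -6.0000e-03 -9.0000e-03]
```

Call:
step_arm(targets="0 0.0005 0.001 0 -1; 0 0.0005 0.001 0 -1; 0 0.0005 0.001 0 -1; 0 0.0005 0.001 0 -1; 0 0.0005 0.001 0 -1; 0 0.0005 0.001 0 -1")

```text
time: 22.0
position: [0.5461, -0.0161, 0.1392]
ee_rot: [-1.901, 0.553, 1.886]
ft_force: [-2.8, 1.8, 5.3]
gripper_width: 0.136
```

```bash
python3 st.py
```

```text
{'time': np.float64(22.0), 'q': array([ 0.267,  0.412, -0.387, -0.002, -0.762, -0.84 ]), 'position': array([ 0.546, -0.016,  0.139]), 'ft_force': array([-2.84 ,  1.79 ,  5.328]), 'torque': array([0.885, 1.155, 0.232]), 'gripper_width': np.float64(0.136)}
yaw 2.568
jt [ -1.533 -33.051  13.869   3.422   0.743  -0.19 ]
```

Call:
step_arm(targets="0 0 0 0.05 -1; 0 0 0 0.1 -1; 0 0 0 0.1 -1")

```text
time: 22.3
position: [0.5461, -0.016, 0.1392]
ee_rot: [-1.838, 0.635, 1.823]
ft_force: [-1.0, -0.2, 0.0]
gripper_width: 0.135
```

```bash
python3 st.py
```

```text
{'time': np.float64(22.3), 'q': array([ 0.267,  0.412, -0.387, -0.001, -0.763, -0.939]), 'position': array([ 0.546, -0.016,  0.139]), 'ft_force': array([-1.037, -0.217,  0.044]), 'torque': array([0.326, 0.363, 0.055]), 'gripper_width': np.float64(0.135)}
yaw 2.468
jt [ -0.484 -34.973  13.995   3.273   0.217  -0.244]
```

Call:
step_arm(targets="0 0 0 0.05 -1; 0 0 0 0.1 -1; 0 0 0 0.1 -1")

```text
time: 22.6
position: [0.5461, -0.0161, 0.1392]
ee_rot: [-1.773, 0.712, 1.76]
ft_force: [-0.2, 0.5, 2.1]
gripper_width: 0.138
```

```bash
python3 st.py
```

```text
{'time': np.float64(22.6), 'q': array([ 2.670e-01,  4.120e-01, -3.870e-01, -1.000e-03, -7.620e-01,
       -1.038e+00]), 'position': array([ 0.546, -0.016,  0.139]), 'ft_force': array([-0.229,  0.483,  2.061]), 'torque': array([0.153, 0.229, 0.131]), 'gripper_width': np.float64(0.138)}
yaw 2.369
jt [ -0.304 -35.083  14.015   3.162   0.167  -0.262]
```

Call:
step_arm(targets="0 0 0 0.08 -1; 0 0 0 0.16 -1; 0 0 0 0.24 -1; 0 0 0 0.24 -1")

```text
time: 23.0
position: [0.5462, -0.0161, 0.1393]
ee_rot: [-1.613, 0.882, 1.601]
ft_force: [0.0, 0.1, 1.6]
gripper_width: 0.132
```

```bash
python3 st.py
```

```text
{'time': np.float64(23.0), 'q': array([ 2.670e-01,  4.120e-01, -3.870e-01, -1.000e-03, -7.620e-01,
       -1.277e+00]), 'position': array([ 0.546, -0.016,  0.139]), 'ft_force': array([0.009, 0.133, 1.645]), 'torque': array([-0.024,  0.174,  0.029]), 'gripper_width': np.float64(0.132)}
yaw 2.131
jt [-3.4000e-02 -3.4955e+01  1.3952e+01  3.0280e+00  1.4600e-01 -3.2000e-01]
```

Call:
step_arm(targets="0 0 0 0.05 -1; 0 0 0 0.1 -1; 0 0 0 0.1 -1")

```text
time: 23.3
position: [0.5463, -0.0162, 0.1394]
ee_rot: [-1.545, 0.945, 1.534]
ft_force: [-1.1, 0.1, 0.8]
gripper_width: 0.138
```

```bash
python3 st.py
```

```text
{'time': np.float64(23.3), 'q': array([ 2.670e-01,  4.120e-01, -3.870e-01, -1.000e-03, -7.620e-01,
       -1.374e+00]), 'position': array([ 0.546, -0.016,  0.139]), 'ft_force': array([-1.081,  0.1  ,  0.797]), 'torque': array([-0.031,  0.203,  0.185]), 'gripper_width': np.float64(0.138)}
yaw 2.034
jt [ -0.259 -35.069  14.028   2.974   0.151  -0.331]
```

Call:
step_arm(targets="0 0 0 0.05 -1; 0 0 0 0.1 -1; 0 0 0 0.1 -1")

```text
time: 23.6
position: [0.5464, -0.0161, 0.1395]
ee_rot: [-1.479, 1.004, 1.467]
ft_force: [-0.9, 0.9, 1.7]
gripper_width: 0.143
```

```bash
python3 st.py
```

```text
{'time': np.float64(23.6), 'q': array([ 0.267,  0.412, -0.387, -0.   , -0.762, -1.47 ]), 'position': array([ 0.546, -0.016,  0.139]), 'ft_force': array([-0.919,  0.884,  1.744]), 'torque': array([0.231, 0.262, 0.663]), 'gripper_width': np.float64(0.143)}
yaw 1.938
jt [ -0.995 -34.814  13.941   2.753   0.114  -0.862]
```

Call:
step_arm(targets="0 0 0 0 -0.4; 0 0 0 0 0; 0 0 0 0 0; 0 0 0 0 0; 0 0 0 0 0")

```text
time: 24.1
position: [0.5464, -0.0162, 0.1393]
ee_rot: [-1.478, 1.004, 1.467]
ft_force: [0.2, 0.6, -0.2]
gripper_width: 0.471
```

```bash
python3 st.py;  python3 - <<'E'
from h import *
s=arm.get_state();im,D=vision.capture('wrist');cv2.imwrite('pics/w9.png',cv2.resize(im[150:350,200:440],None,fx=2.5,fy=2.5,interpolation=2))
E
```

```text
{'time': np.float64(24.1), 'q': array([ 0.267,  0.412, -0.387, -0.   , -0.762, -1.47 ]), 'position': array([ 0.546, -0.016,  0.139]), 'ft_force': array([ 0.228,  0.627, -0.18 ]), 'torque': array([ 0.022,  0.026, -0.025]), 'gripper_width': np.float64(0.471)}
yaw 1.938
jt [-2.0000e-03 -3.5659e+01  1.4009e+01  3.1400e+00 -5.0000e-02  2.0000e-03]
```

View pics/w9.png

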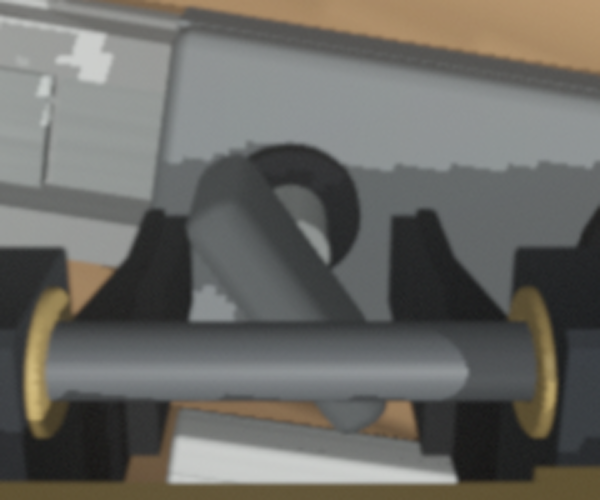

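The bar (crop (230,190) to (355,410)) has swung back about 0.6 rad, as far as the opened fingers. The torque stored against the stop kicks it back when I let go. I'll turn it to the stop again, ease the torque to near zero before opening, and release gently.

Call:
step_arm(targets="0 0 0 -0.15 0; 0 0 0 -0.3 0; 0 0 0 -0.45 0; 0 0 0 -0.58 0; 0 0 0 -0.6 0; 0 0 0 -0.6 -1; 0 0 0 -0.6 -1; 0 0 0 -0.6 -1")

```text
time: 24.95
position: [0.5464, -0.0162, 0.1393]
ee_rot: [-1.883, 0.579, 1.866]
ft_force: [-0.0, -1.0, -0.2]
gripper_width: 0.309
```

Call:
step_arm(targets="0 0 0 0 -1; 0 0 0 0 -1; 0 0 0 0 -1; 0 0 0 0.12 -1; 0 0 0 0.24 -1; 0 0 0 0.36 -1; 0 0 0 0.36 -1")

```text
time: 25.65
position: [0.5461, -0.0162, 0.1395]
ee_rot: [-1.645, 0.851, 1.633]
ft_force: [-2.0, 0.5, 2.9]
gripper_width: 0.138
```

```bash
python3 st.py
```

```text
{'time': np.float64(25.65), 'q': array([ 0.267,  0.412, -0.387, -0.   , -0.763, -1.231]), 'position': array([ 0.546, -0.016,  0.139]), 'ft_force': array([-2.018,  0.532,  2.9  ]), 'torque': array([0.132, 0.656, 0.064]), 'gripper_width': np.float64(0.138)}
yaw 2.178
jt [ -0.35  -34.383  14.197   3.169   0.549  -0.511]
```

Call:
step_arm(targets="0 0 0 0.08 -1; 0 0 0 0.16 -1; 0 0 0 0.2 -1; 0 0 0 0.2 -1")

```text
time: 26.05
position: [0.5462, -0.0162, 0.1395]
ee_rot: [-1.509, 0.979, 1.498]
ft_force: [-1.1, 0.9, 0.0]
gripper_width: 0.136
```

```bash
python3 st.py
```

```text
{'time': np.float64(26.05), 'q': array([ 0.267,  0.411, -0.387,  0.   , -0.763, -1.428]), 'position': array([ 0.546, -0.016,  0.14 ]), 'ft_force': array([-1.065,  0.86 ,  0.046]), 'torque': array([0.059, 0.378, 0.431]), 'gripper_width': np.float64(0.136)}
yaw 1.981
jt [ -0.58  -35.016  14.147   2.834   0.283  -0.59 ]
```

Call:
step_arm(targets="0 0 0 0.04 -1; 0 0 0 0.04 -1")

```text
time: 26.25
position: [0.5461, -0.0162, 0.1395]
ee_rot: [-1.484, 1.001, 1.473]
ft_force: [-2.2, 0.0, 1.5]
gripper_width: 0.141
```

```bash
python3 st.py
```

```text
{'time': np.float64(26.25), 'q': array([ 2.670e-01,  4.110e-01, -3.870e-01,  1.000e-03, -7.630e-01,
       -1.464e+00]), 'position': array([ 0.546, -0.016,  0.14 ]), 'ft_force': array([-2.189,  0.024,  1.493]), 'torque': array([0.035, 0.396, 0.742]), 'gripper_width': np.float64(0.141)}
yaw 1.946
jt [ -0.925 -35.151  14.24    2.653   0.267  -0.86 ]
```

Call:
step_arm(targets="0 0 0 -0.03 -1; 0 0 0 -0.06 -1; 0 0 0 -0.06 -1")

```text
time: 26.55
position: [0.5461, -0.0162, 0.1395]
ee_rot: [-1.527, 0.964, 1.515]
ft_force: [-1.4, 0.2, 0.9]
gripper_width: 0.136
```

```bash
python3 st.py
```

```text
{'time': np.float64(26.55), 'q': array([ 2.670e-01,  4.120e-01, -3.870e-01,  1.000e-03, -7.630e-01,
       -1.403e+00]), 'position': array([ 0.546, -0.016,  0.14 ]), 'ft_force': array([-1.425,  0.175,  0.882]), 'torque': array([0.053, 0.334, 0.186]), 'gripper_width': np.float64(0.136)}
yaw 2.007
jt [ -0.401 -35.229  14.149   3.083   0.205  -0.058]
```

Call:
step_arm(targets="0 0 0 -0.012 -1; 0 0 0 -0.012 -0.7; 0 0 0 -0.012 -0.7; 0 0 0 -0.012 -0.4; 0 0 0 -0.012 0; 0 0 0 -0.012 0; 0 0 0 -0.012 0")

```text
time: 27.25
position: [0.5462, -0.0162, 0.1392]
ee_rot: [-1.535, 0.956, 1.523]
ft_force: [0.2, -0.4, 0.3]
gripper_width: 0.423
```

```bash
python3 st.py;  python3 - <<'E'
from h import *
s=arm.get_state();im,D=vision.capture('wrist');cv2.imwrite('pics/w10.png',cv2.resize(im[150:350,200:440],None,fx=2.5,fy=2.5,interpolation=2))
E
```

```text
{'time': np.float64(27.25), 'q': array([ 2.670e-01,  4.120e-01, -3.870e-01,  1.000e-03, -7.630e-01,
       -1.391e+00]), 'position': array([ 0.546, -0.016,  0.139]), 'ft_force': array([ 0.249, -0.381,  0.259]), 'torque': array([0.018, 0.038, 0.001]), 'gripper_width': np.float64(0.423)}
yaw 2.018
jt [ 2.0000e-03 -3.5709e+01  1.4019e+01  3.1460e+00 -4.7000e-02  1.0000e-03]
```

View pics/w10.png

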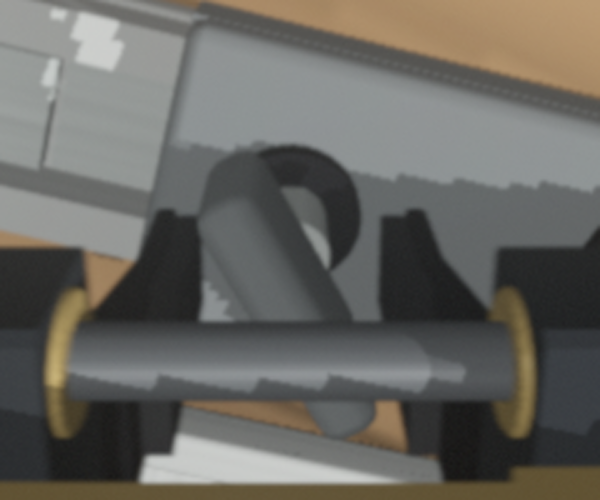

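The bar came back about 0.5 rad even though I had eased the torque. All three releases end at nearly the same knob angle (jaw yaw about 2.55). So the sprung liner drives the knob back until friction balances it, and it rests there. I'll go on to the lamp head and verify clamp hold and knob afterwards.

Call:
step_arm(targets="0 0 0 0 0.2; -0.04 0 0 0 0.2; -0.08 0 0 -0.15 1; -0.085 -0.008 0.035 -0.3 1; -0.085 -0.018 0.07 -0.45 1; -0.085 -0.0248 0.0969 -0.6 1; -0.085 -0.0248 0.0969 -0.68 1; -0.085 -0.0248 0.0969 -0.68 1")

```text
time: 28.1
position: [0.5257, 0.0825, 0.2243]
ee_rot: [-1.983, 0.44, 1.967]
ft_force: [-0.2, 0.4, 0.8]
gripper_width: 0.981
```

```bash
python3 st.py; python3 look.py w11
```

```text
{'time': np.float64(28.1), 'q': array([ 0.462,  0.286, -0.324,  0.003, -0.952, -0.905]), 'position': array([0.526, 0.082, 0.224]), 'ft_force': array([-0.152,  0.429,  0.774]), 'torque': array([-0.018,  0.06 ,  0.02 ]), 'gripper_width': np.float64(0.981)}
yaw 2.7
jt [ 4.7100e-01 -3.1862e+01  1.6572e+01  3.7270e+00 -3.0000e-03  3.0400e-01]
cap 4949 mean [0.0003 0.0964 0.1206] rect(x,y rail) [0.0015 0.098 ] 0.05 0.0502 2.6
hood 1216 mean [-0.0077  0.0566  0.0753] rect(x,y rail) [-0.0043  0.0619] 0.1595 0.0494 83.8
pin 6
knob 1886 mean [-0.0001 -0.0011  0.099 ] rect(x,y rail) [ 0.0015 -0.0012] 0.0515 0.013 46.1
carriage top Y range [-0.032   0.1248]
```

Call:
step_arm(targets="0.035 0 -0.0012 0 1; 0.06 0 -0.0012 0 1; 0.065 0 -0.0012 0 1; 0.065 0 -0.0012 0 -1; 0.065 0 -0.0012 0 -1; 0.065 0 -0.0012 0 -1; 0.065 0 -0.0012 0 -1; 0.065 0 -0.0012 0 -1")

```text
time: 28.95
position: [0.5277, 0.0817, 0.16]
ee_rot: [-1.983, 0.441, 1.964]
ft_force: [-0.0, -1.4, -0.3]
gripper_width: 0.63
```

```bash
python3 st.py
```

```text
{'time': np.float64(28.95), 'q': array([ 0.459,  0.366, -0.398,  0.003, -0.797, -0.905]), 'position': array([0.528, 0.082, 0.16 ]), 'ft_force': array([-0.045, -1.36 , -0.327]), 'torque': array([ 0.   ,  0.1  , -0.036]), 'gripper_width': np.float64(0.63)}
yaw 2.697
jt [-1.8000e-02 -3.3894e+01  1.4588e+01  3.2860e+00 -1.6000e-02  0.0000e+00]
```

Call:
step_arm(targets="0 0 0 0 -1; 0 0 0 0 -1; 0 0 0 0 -1")

```text
time: 29.25
position: [0.5264, 0.082, 0.1598]
ee_rot: [-1.98, 0.442, 1.967]
ft_force: [-4.2, 3.0, 2.9]
gripper_width: 0.579
```

```bash
python3 st.py
```

```text
{'time': np.float64(29.25), 'q': array([ 0.459,  0.365, -0.399,  0.001, -0.799, -0.905]), 'position': array([0.526, 0.082, 0.16 ]), 'ft_force': array([-4.16 ,  2.992,  2.854]), 'torque': array([ 1.045,  1.539, -0.093]), 'gripper_width': np.float64(0.579)}
yaw 2.697
jt [ -2.144 -33.005  15.382   4.501   0.774   0.064]
```

Call:
step_arm(targets="0 0 0 0.14 -1; 0 0 0 0.28 -1; 0 0 0 0.42 -1; 0 0 0 0.56 -1; 0 0 0 0.7 -1; 0 0 0 0.84 -1; 0 0 0 0.98 -1; 0 0 0 0.98 -1")

```text
time: 30.05
position: [0.5266, 0.0817, 0.1599]
ee_rot: [-1.319, 1.13, 1.311]
ft_force: [0.7, -0.1, -0.6]
gripper_width: 0.576
```

Call:
step_arm(targets="0 0 0 0.14 -1; 0 0 0 0.28 -1; 0 0 0 0.35 -1; 0 0 0 0.35 -1")

```text
time: 30.45
position: [0.5266, 0.0815, 0.1599]
ee_rot: [-1.063, 1.291, 1.057]
ft_force: [1.9, 0.2, -0.4]
gripper_width: 0.579
```

```bash
python3 st.py
```

```text
{'time': np.float64(30.45), 'q': array([ 0.459,  0.365, -0.399,  0.004, -0.8  , -2.232]), 'position': array([0.527, 0.082, 0.16 ]), 'ft_force': array([ 1.883,  0.228, -0.409]), 'torque': array([-0.945, -0.014, -0.073]), 'gripper_width': np.float64(0.579)}
yaw 1.371
jt [ 3.0000e-03 -3.4713e+01  1.4876e+01  2.6480e+00  3.2800e-01 -1.9800e-01]
```

Call:
step_arm(targets="0 0.0005 0.0012 0 -1; 0 0.0005 0.0012 0 -1")

```text
time: 30.65
position: [0.5266, 0.0819, 0.1599]
ee_rot: [-1.067, 1.291, 1.058]
ft_force: [2.1, -5.1, -1.0]
gripper_width: 0.577
```

Call:
step_arm(targets="0 0 0 0 0.9; 0 0 0 0 0.9; 0 0 0 0 0.9; 0 0 0 0 0.9; 0 0 0 0 0.9; -0.045 0 0 0 0.9; -0.09 0 0 -0.15 0.9; -0.13 0 0 -0.3 0.9")

```text
time: 31.45
position: [0.5257, 0.0821, 0.292]
ee_rot: [-1.295, 1.151, 1.284]
ft_force: [0.9, 0.3, 0.5]
gripper_width: 0.948
```

Call:
step_arm(targets="0 -0.025 0.006 -0.15 0.9; 0 -0.0506 0.013 -0.3 0.9; 0 -0.0506 0.013 -0.45 0.9; 0 -0.0506 0.013 -0.6 0.9; 0 -0.0506 0.013 -0.75 0.9; 0 -0.0506 0.013 -0.9 0.9; 0 -0.0506 0.013 -1.05 0.9; 0 -0.0506 0.013 -1.2 0.9")

```text
time: 32.25
position: [0.5745, 0.1007, 0.2922]
ee_rot: [-2.09, 0.273, 2.074]
ft_force: [0.0, -0.4, -0.1]
gripper_width: 0.949
```

```bash
python3 st.py; python3 look.py w12; cat > hood.py <<'E'
import numpy as np,sys,cv2
f=np.load(sys.argv[1]);P,D=f['P'],f['D']
c0=np.array([.5446,-.0163]);d=np.array([-.1955,.9807]);x=np.array([.9807,.1955])
Q=np.stack([(P[...,:2]-c0)@x,(P[...,:2]-c0)@d,P[...,2]],-1)
ax=np.array([.0017,.098]);r=np.hypot(Q[...,0]-ax[0],Q[...,1]-ax[1])
m=(D>0)&(Q[...,2]>.077)&(Q[...,2]<.0875)&(r<.05)&(r>.027);p=Q[m]
print(len(p),p.min(0).round(4),p.max(0).round(4))
a=np.degrees(np.arctan2(p[:,1]-ax[1],p[:,0]-ax[0]));print('ang pct',np.percentile(a,[1,50,99]).round(1))
# front edge: per y bin max x
b=np.arange(ax[1]-.02,ax[1]+.02,.004);E=[]
for y0 in b:
    q=p[(p[:,1]>=y0)&(p[:,1]<y0+.004)]
    if len(q)>3:E.append((y0+.002-ax[1],q[:,0].max()-ax[0],q[:,0].min()-ax[0]))
print(np.round(E,4))
q=p[:,:2].astype(np.float32);print(cv2.minAreaRect(q))
E
python3 hood.py w12.npz
```

```text
{'time': np.float64(32.25), 'q': array([ 0.453,  0.311, -0.104,  0.004, -1.149, -0.715]), 'position': array([0.574, 0.101, 0.292]), 'ft_force': array([ 0.043, -0.408, -0.087]), 'torque': array([0.08 , 0.09 , 0.022]), 'gripper_width': np.float64(0.949)}
yaw 2.881
jt [ 1.1000e-02 -3.4974e+01  1.8449e+01  4.1610e+00 -8.0000e-03 -9.8700e-01]
cap 3251 mean [0.002  0.0968 0.1205] rect(x,y rail) [0.0019 0.0978] 0.0502 0.0498 61.4
hood 1080 mean [0.0253 0.085  0.079 ] rect(x,y rail) [0.0129 0.0514] 0.0668 0.1259 3.0
pin 204 mean [0.1004 0.0973 0.0583] rect(x,y rail) [0.1016 0.0986] 0.0121 0.0117 57.7
knob 1142 mean [ 0.002  -0.0011  0.0994] rect(x,y rail) [ 0.0024 -0.0013] 0.0522 0.0122 47.1
carriage top Y range [-0.0322  0.1094]
667 [0.0235 0.081  0.0774] [0.043  0.1152 0.0843]
ang pct [-33.9  -2.5  29.6]
[[-0.018   0.0406  0.0218]
 [-0.014   0.0411  0.0222]
 [-0.01    0.0411  0.0253]
 [-0.006   0.041   0.0263]
 [-0.002   0.0411  0.0271]
 [ 0.002   0.041   0.027 ]
 [ 0.006   0.041   0.027 ]
 [ 0.01    0.041   0.0265]
 [ 0.014   0.0413  0.0261]
 [ 0.018   0.0409  0.026 ]]
((0.03334096446633339, 0.09805568307638168), (0.03421742469072342, 0.01929292641580105), 89.48189544677734)
```

View pics/w12.png

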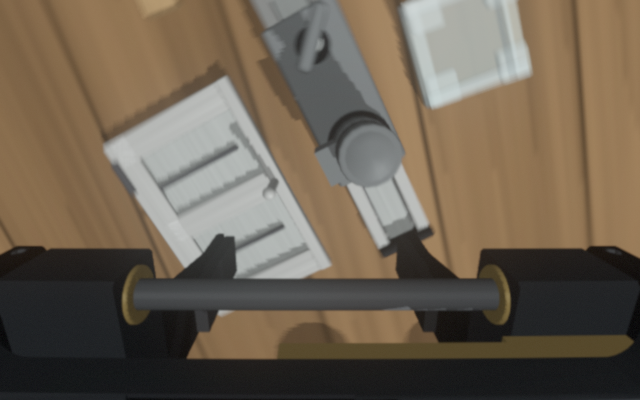

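The picture shows the hood turned towards the stand, with its front at (325,165) and the pin at (270,190). Its front edge is square to the pin within about 1°, and the lamp and pin are level within 1 mm. The knob is steady, and everything else I can see in this view is undisturbed. I'm handing in.

```bash
python3 -c "
from h import *
print(arm.finish_job())"
```

```text
the job is handed in; nothing more can be done
None
```

The lamp now stands level with the page pin, with its window facing the pin. The carriage is clamped, but the knob does not stay at its hard stop. I handed the job in at about 32 s.

**What I did:**
- I turned the knob 1.26 rad anticlockwise until the carriage slid freely, then slid it about 122 mm along the rail.
- I turned the knob clockwise to the hard stop, where torque rose sharply to about 0.7–0.8 N m.
- I turned the lamp head 1.33 rad clockwise.

**Last checks:**
- **Position:** the lamp axis is at 97.8 mm along the rail and the pin at 98.6 mm, so they are level within about 1 mm.
- **Window:** its front edge is square to the pin within about 1°.
- **Clamp:** the carriage held against a 5 N push along the rail, where it slides at 2 N when free. I did not test it harder.
- **Other things:** I did not measure the bench items again. Those in the last picture looked undisturbed.

**What disagreed:**
- **Knob springs back:** each of the three times I let go at the stop, the knob swung back about 0.5 rad, even after I eased the torque first. It came to nearly the same angle each time and then held steady, at 46–47° to the rail's cross direction. I took this as the sprung liner pushing back against friction.
- **Turning needed:** the stop came about 3.7–4.2 rad clockwise of the free point, more than the 1.3–2.5 rad stated.

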